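Shut and lock the lamp supply's service cover

ROBOT

A 7-joint arm with a two-finger parallel gripper is mounted at the origin on a cart in front of the work surface, level with it; the furniture and walls round the work are solid. World frame = base frame: x ahead of the robot, y to its left, z up, the work surface at z = 0. Lengths are in mm, angles in rad, forces in N, time in s.
With the tool pointing down it reaches from about 400 to 850 mm from the base axis. Payload 6.9 kg.
Tool frame: the origin (TCP) lies at the centre of the arm's flange, where the gripper is bolted on; the fingertips stand 173 mm ahead of it and the grasp point (between the pads) lies 155 mm ahead of it; z points along the fingers, y is the line along which they close (so a half turn about z gives the same grasp; the last joint's range is limited). The gripper opens to 85 mm and grips with 20 to 120 N. Pads are 22 mm wide; open, the fingers measure 114 mm over their backs; the gripper's body (76 mm by 85 mm) begins 54 mm behind the grasp point. The pads swing forward as they close: fully open they stand 13 mm farther back than shut.
Start: joints at [1.395, 0.507, -0.238, 1.5, 0.126, 1.149, -0.155], TCP at [173.173, -600.524, 404.675] pointing down, gripper open.
Joint ranges: [-3.08, 3.08], [-0.24, 2.05], [-1.43, 1.35], [0, 2.5], [-1.52, 4.66], [0.17, 1.96], [-2.89, 2.89]. Speed limits (rad/s): [2.39, 2.39, 3.14, 3.14, 3.14, 3.14, 3.14].

INTERFACE

Orientations are given as a unit quaternion [w, x, y, z].
In Python, from bench import arm, cams, ticket, find_in, outline_of, place_of gives the robot as it stands.
- The arm moves only by the shell command python3 -m handwheel 'ROWS'. ROWS is JSON, a list of rows, each a list of 3 entries, a list of its own where there are three numbers: the shift along the world's x, y, z as a fraction of full scale, then the turn, a rotation vector about the world's x, y, z as a fraction of full scale, then the closure, from -1 (fully open) to 1 (shut). A call has 1 to 8 rows; each row shifts and turns the commanded pose from where the row before left it; what a row does not reach is not made up. Full scale, the value 1, is 75 mm for a shift and 360 degrees for a turn. A row lasts 1/10 s, in which the tool goes at most 50 mm and 8.59 degrees, less where a joint would pass 70% of its speed; a pose out of reach is approached as far as the arm can. A call with a number of a shift or a turn outside -1 to 1 is refused whole. A call with a gripper value outside its range is refused whole. The fingers move at their own pace and stop on an object; the grip force is fixed at half the most. Time passes only in rows, so rows that do not move let the fingers close. It gives the time, the measured TCP pose, the force, the opening and the grip force at its end, in the units of the state.
- arm.sense(): the state, without advancing time (a new reading comes with each control period).
- cams.read_camera(name): name is "scene" or "top"; returns the picture (384x512x3 uint8, red, green, blue); there is no depth.
- cams.camera_info(name): a dict with "intrinsics" (3x3 intrinsics, pixels), "rvec" (rotation vector, rad) and "tvec" (3), from world to camera coordinates, as OpenCV has them. Camera axes: x right, y down, z forward; pixel columns grow to the right and rows downward; lengths in mm; the calibration is good to about 2 mm. A picture is of the moment at which its call begins. camera_info takes no time and is no camera call.
- ticket.close_job(): hands the job in; it is judged then, once.
Trained networks look in the newest picture that a camera, given by its name, has taken for a name from the list of things; names that differ only in an ending like _2 or _b are one class to them, and where a whole thing is asked for, a point or a joint stands for the part that bears it (a point fixed in the world has none). Each returns a list of dicts, best first, with "conf" (0 to 1); they miss things now and then, are a little off and sometimes report something else, mostly with a low value. They report only what shows in the picture. A call takes as long as a camera call.
- find_in(camera, query): "position" ([x, y, z] in mm, in world coordinates, good to about 4 mm: the middle of the surface that is visible of it).
- outline_of(camera, query): "region" (384x512 bool, what is visible of it).
- place_of(camera, query): "position" ([x, y, z] in mm, in world coordinates, good to about 4 mm: a listed point, or the origin of a listed thing).
The state is a dict: "time_s": time; "joint_positions": joint angles; "dq": joint speeds; "joint_torque": joint torques, N m; "tcp_pos": TCP position; "tool_rot": TCP orientation; "wrist_force": force on the tool from outside, world axes, zero at the start; "ft_torque": the same for the moment, N m; "grip_width": finger opening in mm; "grasp_force": force on a finger pad.
Only numpy, scipy, OpenCV 4.12 (cv2) and the standard library are available. Lean on these libraries where they do the work, as an engineer would, in place of code of your own. Each camera call takes 0.05 s, during which the arm holds its last target. There are 200 camera calls.

TASK

Service on the microscope's lamp supply is finished: swing its cover shut and fasten it with the sprung wing stud. The stud only goes in when its wing stands in line with the two dark marks; then push it in against its spring and turn it a quarter turn clockwise until it locks and stays in by itself. Leave the things standing around undisturbed.

Things in the scene. Friction and masses are not known exactly. Their poses are not given: they have to be found in the camera images.
- lamp_supply: Grey console-shaped case fixed to the worktop: 170 mm deep (x), 150 wide (y), 117 high at the back, 45 at its low front. Origin: centre of its underside; x to its back, z up. Its top slopes down to the front (-x) at 25 degrees, 170 mm long; the cover's hinge line is at the slope's upper end, x = 0.0691, z = 0.1168.
- cover (a joint): Opening angle (rad) of the white hinged cover on the slope: 0 = shut, grows as its front edge swings up (at most 1.1); starts at 0.4 to 0.75. The hinge is stiff: the cover stays where it is left, and 1 to 4 N on its front part push it shut. Plate 150 mm wide, 168 mm from hinge to front edge, 4 mm thick.
- push_left (a point): Point on the outer face of the cover, 150 mm from the hinge and 45 mm to the left (+y) of the middle: free plate beside the stud, good to push on. Its z is the outward normal of the cover, x points to the hinge, y along the hinge.
- stud_head (a point): Centre of the stud's steel wing, 28 mm long (x), 9 mm thick (y: grip across it), 18 mm high. z: stud axis, outward from the cover, 25 degrees from vertical with the cover shut. The stud sits on the cover's middle line, 125 mm from the hinge. 9 mm below this point: the top of a round flange, 30 mm across, 3 mm thick, on which fingertips can press.
- stud_in (a joint): How far the stud is pushed in, m: 0 = out, full stroke 0.013; a spring (4 N out, 10 N fully in) returns it. Out, the wing's centre stands 27 mm and the flange's underside 15 mm above the cover. Cover shut, wing out of line with the marks: it stops after 0.5 mm on the keeper. In line, it drops in. It can turn under the keeper from 0.0105 on; locked it springs back to about 0.0085 and stays.
- stud_turn (a joint): Turn of the stud, rad, positive clockwise as seen looking at its head; range -1.3 to 1.6. 0 (within 0.15): wing lies up and down the slope, in line with the two dark marks on the cover; the stud can go in. 1.57: locked, wing across the slope. Starts between -1.0 and -0.4; turns easily (0.02 N m) when not pushed, and stays where it is left.
- oil_bottle: Small brown bottle, 28 mm in diameter, 66 mm high, standing on the left side of the case; bystander. Origin: centre of its underside.
- petri_dish: Flat round dish with lid, 60 mm in diameter, 14 mm high, in front of the case; bystander. Origin: centre of its underside.
- glass_box: Flat box, 60 x 70 x 24 mm, on the left side of the case, farther back; bystander. Origin: centre of its underside.

How it is judged:
By the outcome, as a careful person would: the job done as asked, in the order asked, and still so for the second after the job is handed in, with the robot touching nothing.
It also fails if it takes over 50 s, if anything falls off the work surface, if the arm or the gripper's body presses on something with over 40 N, if the wrist force passes 120 N, or if a joint passes its speed limit or range.

## Working session

There is one attempt and no reset: what is moved stays moved. The work goes in short steps, Python scripts to look and compute and a shell command to move; the robot and the scene stay as the last step left them, time stands still between calls to the robot, and variables do not carry over. Pictures are saved under pics/ and viewed, at most 10 in all, crops included, and the job is handed in when it is done.

```bash
mkdir -p pics; ls; cat > h.py <<'E'
import numpy as np,cv2
from bench import arm,cams,ticket,find_in,outline_of,place_of
def cam(n):
    i=cams.camera_info(n); return np.array(i["intrinsics"],float),np.array(i["rvec"],float),np.array(i["tvec"],float)
def proj(n,P):
    K,r,t=cam(n); return cv2.projectPoints(np.array(P,float).reshape(-1,1,3),r,t,K,None)[0].reshape(-1,2)
def snap(n,f):
    im=cams.read_camera(n); cv2.imwrite(f"pics/{f}.png",np.ascontiguousarray(im[:,:,::-1])); return im
E
python3 - <<'E'
from h import *
np.set_printoptions(precision=3,suppress=True)
a=snap("scene","s0");b=snap("top","t0")
cv2.imwrite("pics/both0.png",cv2.resize(np.hstack([a,b])[:,:,::-1],(800,300)))
for c in("scene","top"):
    K,r,t=cam(c);R=cv2.Rodrigues(r)[0];print(c,-R.T@t,R[2],K[0,0])
    for q in("lamp_supply","push_left","stud_head","oil_bottle","petri_dish","glass_box"):
        print(c,q,[(np.round(d["position"],1),round(d["conf"],2)) for d in place_of(c,q)[:2]])
    print([(k,np.round(v,1),) for d in find_in(c,"cover")[:1] for k,v in d.items()])
print(arm.sense())
E
```

```text
pics
scene [-119.752 -489.24   422.987] [ 0.813  0.444 -0.376] 451.0205245226607
scene lamp_supply [(array([614.9, -71.7,   1.2]), 0.57)]
scene push_left [(array([ 542.9, -125.4,  139. ]), 0.91)]
scene stud_head [(array([ 593.3, -117.7,  157.4]), 0.68)]
scene oil_bottle [(array([486.1, -65.2,   1.3]), 0.77)]
scene petri_dish []
scene glass_box [(array([517.2,  15.4,   0.8]), 0.75)]
[('position', array([ 587.8, -102.5,  136. ])), ('conf', np.float64(0.8))]
top [449.867 -94.681 927.653] [ 0.142  0.004 -0.99 ] 418.74315232174257
top lamp_supply [(array([615.4, -71.9,   0.5]), 0.76)]
top push_left [(array([516. ,  15.8,  -3.5]), 0.66), (array([ 541.8, -128.4,  137.1]), 0.6)]
top stud_head [(array([ 593. , -121.7,  160.5]), 0.58)]
top oil_bottle []
top petri_dish [(array([ 584.5, -210.7,   -2.4]), 0.56)]
top glass_box [(array([514.5,  15.5,  -0.7]), 0.75)]
[('position', array([600.8, -84.5, 130.2])), ('conf', np.float64(0.9))]
{'time_s': 0.8, 'joint_positions': array([ 1.396,  0.507, -0.238,  1.5  ,  0.126,  1.149, -0.155]), 'dq': array([-0.002,  0.001, -0.002, -0.001, -0.   ,  0.   , -0.001]), 'joint_torque': array([  0.   , -62.03 ,  -2.185, -24.996,   0.014,   0.002,   0.   ]), 'tcp_pos': array([ 173.139, -600.52 ,  404.682]), 'tool_rot': array([-0.  ,  0.99,  0.14, -0.  ]), 'wrist_force': array([-0.818, -0.04 , -0.396]), 'ft_torque': array([ 0.004, -0.028,  0.009]), 'grasp_force': 0.0, 'grip_width': 85.22020751016628}
```

```bash
sleep 1; ls pics
```

```text
both0.png
s0.png
t0.png
```

View pics/both0.png

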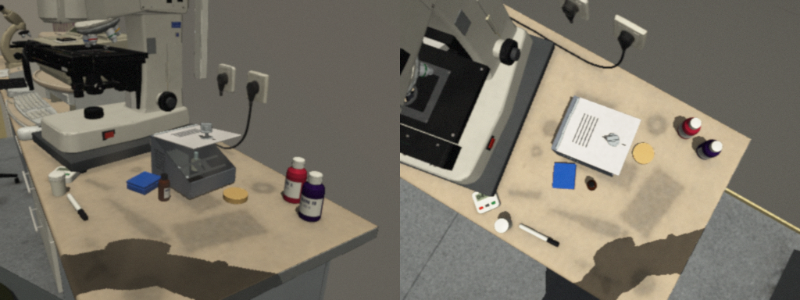

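```bash
cat > fit.py <<'E'
from h import *
from scipy.optimize import least_squares
def case(p):  # p: x,y,yaw(deg)
    c,s=np.cos(np.radians(p[2])),np.sin(np.radians(p[2])); return np.array([[c,-s,0],[s,c,0],[0,0,1]]),np.array([p[0],p[1],0])
def cover_pt(p,th,d,y,h):  # d from hinge, y, h above cover plane
    R,t=case(p); a=np.radians(25)-th   # slope angle remaining
    return t+R@(np.array([69.1,0,116.8])+d*np.array([-np.cos(a),0,-np.sin(a)])+np.array([0,y,0])+h*np.array([-np.sin(a),0,np.cos(a)]))
if __name__=="__main__":
    push=np.array([542.4,-126.6,138]);st=np.array([593.2,-119.5,159]);cs=np.array([615.2,-71.8,0])
    def f(v):
        p,th=v[:3],v[3]
        return np.r_[cover_pt(p,th,150,45,4)-push,cover_pt(p,th,125,0,31)-st,case(p)[1]-cs]
    for y0 in(-90,0,60,120):
        r=least_squares(f,[615,-72,y0,.5]);print(y0,r.cost,r.x,np.round(r.fun,1))
E
python3 fit.py
```

```text
-90 3.2502068133645405 [ 6.15040051e+02 -7.18893250e+01  6.61808955e+01  5.41356801e-01] [-0.7  0.  -1.5  0.9  0.1  1.7 -0.2 -0.1  0. ]
0 3.2502068133645174 [ 6.15040051e+02 -7.18893249e+01  6.61808957e+01  5.41356802e-01] [-0.7  0.  -1.5  0.9  0.1  1.7 -0.2 -0.1  0. ]
60 3.250206813364462 [ 6.15040051e+02 -7.18893249e+01  6.61808958e+01  5.41356802e-01] [-0.7  0.  -1.5  0.9  0.1  1.7 -0.2 -0.1  0. ]
120 3.2502068133645157 [ 6.15040051e+02 -7.18893248e+01  6.61808959e+01  5.41356802e-01] [-0.7  0.  -1.5  0.9  0.1  1.7 -0.2 -0.1  0. ]
```

```bash
python3 - <<'E'
from fit import *
p=[615,-71.9,66.2];th=.541
out=[]
for c,f,(x0,y0,w,h) in(("top","t0",(180,100,150,150)),("scene","s0",(170,130,160,160))):
    im=cv2.imread(f"pics/{f}.png")[y0:y0+h,x0:x0+w]
    k=400/w; im=cv2.resize(im,(400,400),interpolation=cv2.INTER_CUBIC)
    for loop in ([cover_pt(p,th,d,y,4) for d,y in((0,75),(168,75),(168,-75),(0,-75))],):
        q=((proj(c,loop)-[x0,y0])*k).astype(int); cv2.polylines(im,[q],True,(0,0,255),1)
    R,t=case(p); q=((proj(c,[t+R@np.array(v) for v in((-85,75,0),(-85,-75,0),(85,-75,0),(85,75,0))])-[x0,y0])*k).astype(int); cv2.polylines(im,[q],True,(0,255,0),1)
    out.append(im)
cv2.imwrite("pics/crop0.png",np.hstack(out))
E
```

```text
(no output)
```

View pics/crop0.png

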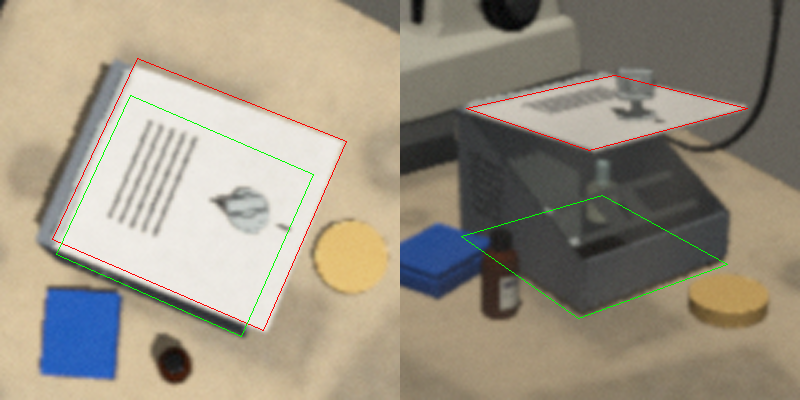

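```bash
python3 -m handwheel '[[[0.352,0.45,0],[0,0,0],1],[[0.352,0.45,0],[0,0,0],1],[[0.352,0.45,0],[0,0,0],1],[[0.352,0.45,0],[0,0,0],1],[[0.352,0.45,0],[0,0,0],1],[[0.352,0.45,0],[0,0,0],1],[[0.352,0.45,0],[0,0,0],1]]'
python3 -m handwheel '[[[0.352,0.45,-0.1],[0,0,0],1],[[0.352,0.45,-0.1],[0,0,0],1],[[0.352,0.45,-0.1],[0,0,0],1],[[0.352,0.45,-0.1],[0,0,0],1],[[0.352,0.45,-0.1],[0,0,0],1],[[0.352,0.45,-0.1],[0,0,0],1],[[0.352,0.45,-0.1],[0,0,0],1],[[0,0,0],[0,0,0],1]]'
python3 - <<'E'
from fit import *
p=[615,-71.9,66.2]
for th in(.541,.3,.1,0): print(th,np.round(cover_pt(p,th,150,45,4),1),np.round(cover_pt(p,th,125,0,31),1))
s=arm.sense();print(np.round(s["joint_positions"],2),s["tcp_pos"])
E
```

```text
time_s: 1.5
tcp_pos: [358.8, -362.8, 405.0]
tool_rot: [0.0, 0.99, 0.14, 0.0]
wrist_force: [0.1, -0.4, -0.4]
grip_width: -0.4
grasp_force: 0.0
time_s: 2.3
tcp_pos: [545.6, -121.6, 351.5]
tool_rot: [-0.002, 0.99, 0.144, 0.001]
wrist_force: [-1.1, 1.3, -0.3]
grip_width: 0.1
grasp_force: 0.0
0.541 [ 541.7 -126.6  136.4] [ 594.  -119.5  160.7]
0.3 [ 541.5 -127.   100.4] [ 591.2 -125.8  130.5]
0.1 [ 544.  -121.3   71.1] [ 591.1 -126.   104.8]
0 [ 546.2 -116.4   57. ] [ 591.9 -124.3   92.1]
[ 0.42  0.47 -0.36  1.75  0.19  0.96 -1.3 ] [ 545.62140436 -121.63591282  351.52848784]
```

```bash
python3 -m handwheel '[[[-0.02,-0.02,-0.25],[0,0,0],1],[[-0.02,-0.02,-0.2],[0,0,0],1],[[0,0,-0.13],[0,0,0],1],[[0,0,-0.13],[0,0,0],1],[[0,0,-0.13],[0,0,0],1],[[0,0,-0.13],[0,0,0],1],[[0,0,-0.13],[0,0,0],1],[[0,0,0],[0,0,0],1]]' | egrep 'tcp|force'
python3 -m handwheel '[[[0,0,-0.13],[0,0,0],1],[[0,0.03,-0.1],[0,0,0],1]]'| egrep 'tcp|force'
```

```text
tcp_pos: [539.4, -130.9, 268.3]
wrist_force: [-0.6, 0.0, 0.1]
grasp_force: 0.0
tcp_pos: [540.0, -129.1, 252.0]
wrist_force: [-0.0, 0.0, 0.9]
grasp_force: 0.4
```

```bash
python3 -m handwheel '[[[0,0,-0.07],[0,0,0],1],[[0,0,0],[0,0,0],1]]' | egrep 'tcp|wrist'
python3 -m handwheel '[[[0,0,-0.05],[0,0,0],1],[[0,0,0],[0,0,0],1]]'| egrep 'tcp|wrist'
python3 - <<'E'
from fit import *
a=snap("scene","s1")
cv2.imwrite("pics/s1c.png",cv2.resize(a[100:300,150:350,::-1],(600,600),interpolation=cv2.INTER_CUBIC))
E
```

```text
tcp_pos: [539.5, -128.6, 246.3]
wrist_force: [-0.1, 0.6, 0.4]
tcp_pos: [539.7, -128.8, 243.2]
wrist_force: [-0.0, 0.2, 0.9]
```

View pics/s1c.png

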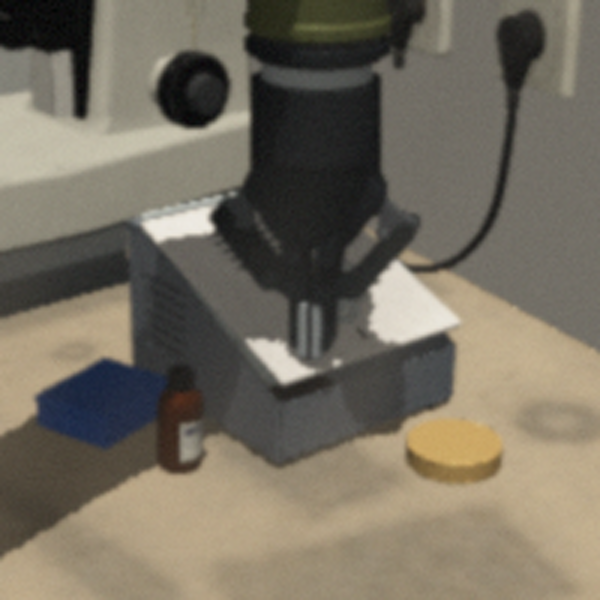

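```bash
for i in 1; do python3 -m handwheel '[[[0,0.02,-0.05],[0,0,0],1],[[0,0,0],[0,0,0],1]]' | egrep 'tcp|wrist'; python3 -m handwheel '[[[0,0,-0.04],[0,0,0],1],[[0,0,0],[0,0,0],1]]'| egrep 'tcp|wrist'; python3 -m handwheel '[[[0,0,-0.03],[0,0,0],1],[[0,0,0],[0,0,0],1]]'| egrep 'tcp|wrist'; done
```

```text
tcp_pos: [539.7, -127.1, 239.5]
wrist_force: [-0.2, 0.3, -0.5]
tcp_pos: [539.7, -127.2, 236.4]
wrist_force: [0.1, -0.4, 0.9]
tcp_pos: [539.7, -127.2, 234.2]
wrist_force: [0.1, 0.8, 0.4]
```

```bash
for i in 1; do python3 -m handwheel '[[[0,0,-0.03],[0,0,0],1],[[0,0,0],[0,0,0],1]]' | egrep 'tcp|wrist'; python3 -m handwheel '[[[0,0,-0.03],[0,0,0],1],[[0,0,0],[0,0,0],1]]'| egrep 'tcp|wrist'; python3 -m handwheel '[[[0,0,-0.02],[0,0,0],1],[[0,0,0],[0,0,0],1]]'| egrep 'tcp|wrist'; done
```

```text
tcp_pos: [539.7, -127.3, 231.9]
wrist_force: [0.9, 0.7, 0.3]
tcp_pos: [539.7, -127.3, 229.7]
wrist_force: [0.2, 0.3, 0.6]
tcp_pos: [539.9, -127.1, 228.8]
wrist_force: [-1.0, 0.3, 5.4]
```

```bash
python3 -m handwheel '[[[0,0,-0.01],[0,0,0],1],[[0,0,0],[0,0,0],1]]' | egrep 'tcp|wrist'; python3 -m handwheel '[[[0,0,0.2],[0,0,0],1],[[0,0,0.5],[0,0,0],1],[[0,-0.4,0.5],[0,0,0],1],[[-0.3,-0.5,0.4],[0,0,0],-1],[[-0.3,-0.5,0.2],[0,0,0],-1],[[-0.3,-0.5,0],[0,0,0],-1]]'| egrep 'tcp|wrist'
python3 - <<'E'
from fit import *
o=[]
for c,n,(x0,y0,w) in(("top","t1",(190,110,120)),("scene","s2",(180,140,140))):
    a=snap(c,n)
    for q in("stud_head","push_left"): print(c,q,[(np.round(d["position"],1),round(d["conf"],2)) for d in place_of(c,q)[:2]])
    o.append(cv2.resize(a[y0:y0+w,x0:x0+w,::-1],(400,400),interpolation=cv2.INTER_CUBIC))
    P=[cover_pt([615,-71.9,66.2],0,125+d,0,0+4) for d in(-28,28)]+[cover_pt([615,-71.9,66.2],0,125,0,31)];print(((proj(c,P)-[x0,y0])*400/w).round())
cv2.imwrite("pics/c2.png",np.hstack(o))
E
```

```text
tcp_pos: [539.9, -127.1, 228.5]
wrist_force: [-1.9, 0.1, 10.5]
tcp_pos: [473.2, -268.9, 363.4]
wrist_force: [1.1, -1.2, 0.2]
top stud_head [(array([ 590.6, -124.7,   91.1]), 0.57)]
top push_left []
[[226. 225.]
 [299. 264.]
 [281. 246.]]
scene stud_head [(array([ 590.6, -121.6,   88.8]), 0.69)]
scene push_left [(array([ 548.1, -122.3,   56.6]), 0.92), (array([ 581.8, -210.5,    4.5]), 0.56)]
[[209. 166.]
 [254. 222.]
 [242. 165.]]
```

View pics/c2.png

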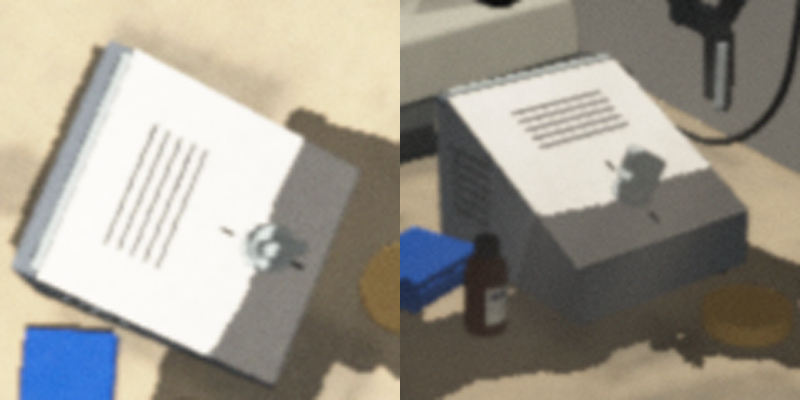

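```bash
cat > ang.py <<'E'
from fit import *
import sys
p=[615,-71.9,66.2]
R,_=case(p);a=np.radians(25)
X=R@np.array([np.cos(a),0,np.sin(a)]);Y=R@np.array([0,1,0]);N=np.cross(X,Y)
S=np.array([590.5,-124,91.])
def sil(c,turn,S=S,off=(0,0),k=4):
    w=np.cos(-turn)*X+np.sin(-turn)*Y; v=np.cross(N,w); m=np.zeros((384*k,512*k),np.uint8)
    box=[S+i*14*w+j*4.5*v+h*9*N for i in(-1,1) for j in(-1,1) for h in(-1,1)]
    fl=[S-N*h+15*(np.cos(t)*X+np.sin(t)*Y) for h in(9,12) for t in np.linspace(0,6.28,30)]
    pin=[S-N*h+5*(np.cos(t)*X+np.sin(t)*Y) for h in(12,27) for t in np.linspace(0,6.28,30)]
    for P in(box,fl,pin):
        q=((proj(c,P)+off)*k).astype(np.int32); cv2.fillConvexPoly(m,cv2.convexHull(q),255)
    return cv2.resize(m,(512,384),interpolation=cv2.INTER_AREA)/255.
if __name__=="__main__":
    M={}
    for c in("scene","top"):
        cams.read_camera(c); o=outline_of(c,"stud_head"); print(c,[(round(d["conf"],2),int(d["region"].sum())) for d in o[:2]])
        if not o: continue
        m=o[0]["region"].astype(float); print("outline px",np.round(np.argwhere(m).mean(0)[::-1],1),"model",sil(c,-.7).sum())
        if c=="scene":
            ys,xs=np.where(m>0)
            for r in m[ys.min()-1:ys.max()+2,xs.min()-1:xs.max()+2]: print("".join(".#"[int(v)] for v in r))
        res=[]
        for t in np.arange(-1.1,.01,.1):
            b=max((( np.minimum(s:=sil(c,t,off=(dx,dy),k=4),m).sum()/np.maximum(s,m).sum()),dx,dy) for dx in np.arange(-2,2.1,1) for dy in np.arange(-2,2.1,1))
            res.append((round(t,2),round(b[0],3),b[1],b[2]))
        for r in res: print(*r)
E
python3 ang.py
```

```text
scene [(0.49, 195)]
outline px [263.7 198.7] model 226.75686274509803
...................
.....####..........
....#######........
....#########......
...############....
...##############..
..################.
..################.
.#################.
.################..
.################..
.###############...
..##############...
...#############...
....###########....
.....#########.....
.......######......
...................
-1.1 0.824 1.0 -2.0
-1.0 0.834 1.0 -2.0
-0.9 0.832 1.0 -2.0
-0.8 0.837 1.0 -1.0
-0.7 0.844 1.0 -1.0
-0.6 0.847 1.0 -1.0
-0.5 0.841 1.0 -1.0
-0.4 0.838 1.0 -1.0
-0.3 0.828 1.0 -2.0
-0.2 0.837 1.0 -2.0
-0.1 0.823 1.0 -2.0
0.0 0.811 1.0 -2.0
top [(0.7, 161)]
outline px [272.1 184.4] model 184.19607843137254
-1.1 0.822 0.0 1.0
-1.0 0.833 0.0 1.0
-0.9 0.845 0.0 1.0
-0.8 0.863 0.0 1.0
-0.7 0.868 0.0 1.0
-0.6 0.868 0.0 1.0
-0.5 0.854 0.0 1.0
-0.4 0.85 0.0 0.0
-0.3 0.837 0.0 0.0
-0.2 0.821 0.0 0.0
-0.1 0.808 0.0 0.0
0.0 0.788 0.0 0.0
```

```bash
cat > go.py <<'E'
from ang import *
from scipy.spatial.transform import Rotation as Ro
def tgt(turn,h,S=S):
    w=np.cos(-turn)*X+np.sin(-turn)*Y; z=-N; return S+h*N,Ro.from_matrix(np.c_[w,np.cross(z,w),z])
def need(turn,h,S=S):
    s=arm.sense(); P,Q=tgt(turn,h,S); q=s["tool_rot"]; C=Ro.from_quat([q[1],q[2],q[3],q[0]])
    rv=(Q*C.inv()).as_rotvec(); d=P-s["tcp_pos"]
    print("target",P.round(1),"shift frac",(d/75).round(3),"turn frac",(rv/2/np.pi).round(4),"deg",np.degrees(np.linalg.norm(rv)).round(1),"q",s["joint_positions"].round(2),"t",s["time_s"],"N",N.round(3))
E
python3 -c "
from go import *
need(-.65,235)"
```

```text
target [ 550.4 -214.9  304. ] shift frac [ 1.016  0.687 -0.757] turn frac [ 0.0293 -0.0707  0.2381] deg 90.0 q [ 0.71  0.43 -0.36  1.78  0.18  0.96 -1.01] t 6.25 N [-0.171 -0.387  0.906]
```

```bash
for k in 1; do python3 -m handwheel '[[[0.085,0.057,-0.063],[0.0024,-0.0059,0.0198],-1],[[0.085,0.057,-0.063],[0.0024,-0.0059,0.0198],-1],[[0.085,0.057,-0.063],[0.0024,-0.0059,0.0198],-1],[[0.085,0.057,-0.063],[0.0024,-0.0059,0.0198],-1],[[0.085,0.057,-0.063],[0.0024,-0.0059,0.0198],-1],[[0.085,0.057,-0.063],[0.0024,-0.0059,0.0198],-1]]' | egrep tcp
python3 -m handwheel '[[[0.085,0.057,-0.063],[0.0024,-0.0059,0.0198],-1],[[0.085,0.057,-0.063],[0.0024,-0.0059,0.0198],-1],[[0.085,0.057,-0.063],[0.0024,-0.0059,0.0198],-1],[[0.085,0.057,-0.063],[0.0024,-0.0059,0.0198],-1],[[0.085,0.057,-0.063],[0.0024,-0.0059,0.0198],-1],[[0.085,0.057,-0.063],[0.0024,-0.0059,0.0198],-1],[[0,0,0],[0,0,0],-1],[[0,0,0],[0,0,0],-1]]'; done
python3 -c "
from go import *
need(-.65,235);need(-.65,167)"
```

```text
tcp_pos: [512.4, -241.0, 332.5]
time_s: 7.65
tcp_pos: [550.2, -216.1, 303.9]
tool_rot: [-0.053, 0.608, 0.764, 0.21]
wrist_force: [0.1, 0.3, 0.1]
grip_width: 85.4
grasp_force: 0.0
target [ 550.4 -214.9  304. ] shift frac [0.004 0.016 0.001] turn frac [ 0.     -0.      0.0014] deg 0.5 q [ 1.04  0.74 -0.99  1.74  0.23  0.85  0.3 ] t 7.65 N [-0.171 -0.387  0.906]
target [ 562.  -188.6  242.4] shift frac [ 0.158  0.367 -0.821] turn frac [ 0.     -0.      0.0014] deg 0.5 q [ 1.04  0.74 -0.99  1.74  0.23  0.85  0.3 ] t 7.65 N [-0.171 -0.387  0.906]
```

```bash
python3 -m handwheel '[[[0.024,0.05,-0.12],[0,0,0],-1],[[0.023,0.055,-0.12],[0,0,0.0014],-1],[[0.023,0.055,-0.12],[0,0,0],-1],[[0.023,0.055,-0.12],[0,0,0],-1],[[0.023,0.055,-0.12],[0,0,0],-1],[[0.021,0.05,-0.11],[0,0,0],-1],[[0.021,0.05,-0.11],[0,0,0],-1],[[0,0,0],[0,0,0],-1]]' 
python3 -c "
from go import *
need(-.65,167)
o=[]
for c,n,(x0,y0,w) in(('top','t3',(220,130,90)),('scene','s3',(200,120,120))):
    a=snap(c,n)
    o.append(cv2.resize(a[y0:y0+w,x0:x0+w,::-1],(400,400),interpolation=cv2.INTER_CUBIC))
cv2.imwrite('pics/c3.png',np.hstack(o))"
```

```text
time_s: 8.45
tcp_pos: [561.8, -187.8, 241.6]
tool_rot: [-0.055, 0.603, 0.768, 0.209]
wrist_force: [-0.2, 0.2, -0.2]
grip_width: 85.6
grasp_force: 0.0
target [ 562.  -188.6  242.4] shift frac [ 0.003 -0.01   0.011] turn frac [ 0.     -0.     -0.0006] deg 0.2 q [ 0.95  0.81 -0.93  1.8   0.29  0.71  0.26] t 8.45 N [-0.171 -0.387  0.906]
```

View pics/c3.png

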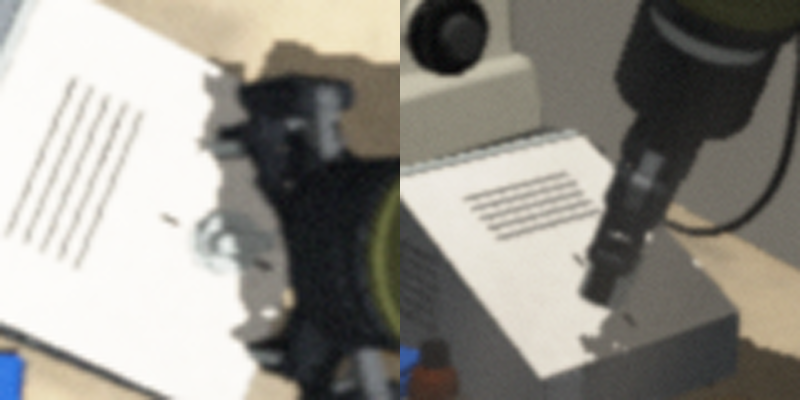

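```bash
python3 -c "
from go import *
s=arm.sense();q=s['tool_rot'];A=Ro.from_quat([q[1],q[2],q[3],q[0]]).as_matrix();T=s['tcp_pos']
for c,(x0,y0,w) in(('top',(220,130,90)),('scene',(200,120,120))):
  P=[T+160*A[:,2]+i*45*A[:,1]+j*11*A[:,0] for i in(-1,1) for j in(-1,0,1)]+[S,S+9*N]
  print(((proj(c,P)-[x0,y0])*400/w).round().tolist())
"
```

```text
[[286.0, 334.0], [264.0, 339.0], [243.0, 344.0], [251.0, 140.0], [229.0, 144.0], [207.0, 149.0], [240.0, 242.0], [249.0, 242.0]]
[[212.0, 309.0], [194.0, 301.0], [176.0, 293.0], [256.0, 216.0], [239.0, 209.0], [222.0, 202.0], [214.0, 262.0], [218.0, 251.0]]
```

```bash
python3 -m handwheel '[[[0,0,0],[0,0,0],1],[[0,0,0],[0,0,0],1],[[0,0,0],[0,0,0],1],[[0,0,0],[0,0,0],1],[[0,0,0],[0,0,0],1],[[0,0,0],[0,0,0],1],[[0,0,0],[0,0,0],1],[[0,0,0],[0,0,0],1]]'; python3 -c "
from go import *
need(-.65,167);print(arm.sense()['ft_torque'])"
```

```text
time_s: 9.35
tcp_pos: [562.6, -188.4, 243.4]
tool_rot: [-0.053, 0.603, 0.767, 0.21]
wrist_force: [4.8, 1.1, 4.0]
grip_width: 7.0
grasp_force: 62.0
target [ 562.  -188.6  242.4] shift frac [-0.008 -0.002 -0.014] turn frac [ 0.0001  0.0005 -0.0004] deg 0.3 q [ 0.95  0.81 -0.93  1.8   0.29  0.71  0.26] t 9.35 N [-0.171 -0.387  0.906]
[ 0.03159172 -0.51014999 -0.20060675]
```

```bash
python3 -m handwheel '[[[0.015,0,0.005],[0,0,0],1],[[0,0,0],[0,0,0],1]]' | egrep 'tcp|wrist'; python3 -m handwheel '[[[0,0,0],[0.0035,0.0080,-0.0188],1],[[0,0,0],[0.0035,0.0080,-0.0188],1],[[0,0,0],[0.0035,0.0080,-0.0188],1],[[0,0,0],[0.0035,0.0080,-0.0188],1],[[0,0,0],[0.0035,0.0080,-0.0188],1],[[0,0,0],[0,0,0],1],[[0,0,0],[0,0,0],1]]'; python3 -c "
from go import *
need(0,167);print(arm.sense()['ft_torque'])"
```

```text
tcp_pos: [563.1, -188.4, 243.3]
wrist_force: [1.8, 0.1, 3.8]
time_s: 10.25
tcp_pos: [563.0, -188.1, 243.3]
tool_rot: [-0.117, 0.816, 0.536, 0.181]
wrist_force: [1.0, 2.7, 4.4]
grip_width: 7.4
grasp_force: 62.1
target [ 562.  -188.6  242.4] shift frac [-0.014 -0.006 -0.013] turn frac [ 0.0004  0.0003 -0.0009] deg 0.4 q [ 0.86  0.74 -0.75  1.8   0.08  0.69 -0.19] t 10.25 N [-0.171 -0.387  0.906]
[ 0.42888089 -0.13635939  0.01826097]
```

```bash
python3 -m handwheel '[[[0.0035,0.008,-0.018],[0,0,0],1],[[0.0035,0.0075,-0.018],[0,0,0],1],[[0,0,0],[0,0,0],1]]' | egrep 'tcp|wrist|width'; python3 -c "
from go import *
s=arm.sense();print((s['tcp_pos']-S)@N,s['wrist_force']@N)"
```

```text
tcp_pos: [563.5, -187.0, 240.4]
wrist_force: [0.3, 1.3, 6.7]
grip_width: 7.2
164.39252693996576 5.505059249819492
```

```bash
python3 -m handwheel '[[[0.005,0.0115,-0.0267],[0,0,0],1],[[0.005,0.0115,-0.0267],[0,0,0],1],[[0,0,0],[0,0,0],1]]' | egrep 'tcp|wrist|width'; python3 -c "
from go import *
s=arm.sense();print((s['tcp_pos']-S)@N,s['wrist_force']@N)"
python3 -m handwheel '[[[0.005,0.0115,-0.0267],[0,0,0],1],[[0.005,0.0115,-0.0267],[0,0,0],1],[[0,0,0],[0,0,0],1]]' | egrep 'tcp|wrist|width'; python3 -c "
from go import *
s=arm.sense();print((s['tcp_pos']-S)@N,s['wrist_force']@N)"
```

```text
tcp_pos: [564.3, -185.3, 236.5]
wrist_force: [0.6, 1.5, 7.5]
grip_width: 7.8
160.05108976934628 6.115421636419881
tcp_pos: [565.0, -183.7, 232.7]
wrist_force: [-0.6, 1.1, 10.0]
grip_width: 7.4
155.80103120651148 8.753800418262127
```

```bash
python3 -m handwheel '[[[0.001,0.003,-0.007],[0,0,0],1],[[0,0,0],[0.0036,0.0081,-0.0189],1],[[0,0,0],[0.0036,0.0081,-0.0189],1],[[0,0,0],[0.0036,0.0081,-0.0189],1],[[0,0,0],[0.0036,0.0081,-0.0189],1],[[0,0,0],[0,0,0],1]]' | egrep 'tcp|wrist|width'; python3 -c "
from go import *
s=arm.sense();print((s['tcp_pos']-S)@N,s['wrist_force']@N,s['ft_torque']@N);need(.52,155.2)"
```

```text
tcp_pos: [565.1, -183.6, 232.5]
wrist_force: [-0.9, -0.1, 9.6]
grip_width: 7.3
155.62108739363075 8.901111085208594 -0.03683088252641252
target [ 564.  -184.   231.7] shift frac [-0.015 -0.005 -0.011] turn frac [-0.0001 -0.0004  0.0004] deg 0.2 q [ 0.77  0.72 -0.59  1.81 -0.09  0.66 -0.56] t 11.75 N [-0.171 -0.387  0.906]
```

```bash
python3 -m handwheel '[[[0,0,0],[0.0036,0.0081,-0.0189],1],[[0,0,0],[0.0036,0.0081,-0.0189],1],[[0,0,0],[0.0036,0.0081,-0.0189],1],[[0,0,0],[0.0036,0.0081,-0.0189],1],[[0,0,0],[0.0036,0.0081,-0.0189],1],[[0,0,0],[0.0036,0.0081,-0.0189],1],[[0,0,0],[0.0036,0.0081,-0.0189],1],[[0,0,0],[0,0,0],1]]' | egrep 'tcp|wrist|width'; python3 -c "
from go import *
s=arm.sense();print((s['tcp_pos']-S)@N,s['wrist_force']@N,s['ft_torque']@N);need(1.57,155.2)"
```

```text
tcp_pos: [565.2, -184.0, 232.4]
wrist_force: [-0.2, -0.4, 9.1]
grip_width: 7.6
155.69754791781796 8.404003749307341 0.01800497701898227
target [ 564.  -184.   231.7] shift frac [-0.015  0.    -0.01 ] turn frac [ 0.003   0.0077 -0.0186] deg 7.3 q [ 0.61  0.68 -0.33  1.81 -0.37  0.69 -1.22] t 12.55 N [-0.171 -0.387  0.906]
```

```bash
python3 -m handwheel '[[[0,0,0],[0.0018,0.004,-0.0095],1],[[0,0,0],[0.0018,0.004,-0.0095],1],[[0,0,0],[0,0,0],1]]' | egrep 'tcp|wrist|width'; python3 -c "
from go import *
s=arm.sense();print((s['tcp_pos']-S)@N,s['wrist_force']@N,s['ft_torque']@N);need(1.57,155.2)"
```

```text
tcp_pos: [565.1, -184.1, 232.3]
wrist_force: [0.3, -2.6, 9.0]
grip_width: 7.3
155.66703533885644 9.078785617051555 -0.006256647759985597
target [ 564.  -184.   231.7] shift frac [-0.014  0.001 -0.009] turn frac [-0.0006 -0.0001  0.0001] deg 0.2 q [ 0.59  0.67 -0.3   1.81 -0.4   0.7  -1.31] t 12.85 N [-0.171 -0.387  0.906]
```

```bash
python3 -m handwheel '[[[0,0,0],[0.0009,0.002,-0.0048],1],[[-0.0035,-0.008,0.018],[0,0,0],1],[[-0.0035,-0.008,0.018],[0,0,0],1],[[0,0,0],[0,0,0],1]]' | egrep 'tcp|wrist|width'; python3 -c "
from go import *
s=arm.sense();print((s['tcp_pos']-S)@N,s['wrist_force']@N,s['ft_torque']@N)"; python3 -m handwheel '[[[-0.001,-0.003,0.007],[0,0,0],1],[[0,0,0],[0,0,0],1]]' | egrep 'wrist';python3 -c "
from go import *
s=arm.sense();print((s['tcp_pos']-S)@N,s['wrist_force']@N,s['ft_torque']@N)"
```

```text
tcp_pos: [564.5, -185.3, 235.1]
wrist_force: [-0.0, 0.3, 8.4]
grip_width: 7.7
158.68498970308138 7.540503725375585 0.2980394470671472
wrist_force: [0.8, -1.0, 8.2]
159.15730948176784 7.668770463573165 0.3658142006584405
```

```bash
python3 -m handwheel '[[[-0.002,-0.005,0.012],[0,0,0],1],[[0,0,0],[0,0,0],1]]' | egrep 'wrist';python3 -c "
from go import *
s=arm.sense();print((s['tcp_pos']-S)@N,s['wrist_force']@N,s['ft_torque']@N)"; python3 -m handwheel '[[[-0.002,-0.005,0.012],[0,0,0],1],[[0,0,0],[0,0,0],1]]' | egrep 'wrist';python3 -c "
from go import *
s=arm.sense();print((s['tcp_pos']-S)@N,s['wrist_force']@N,s['ft_torque']@N)"
```

```text
wrist_force: [2.8, 0.2, 2.3]
159.50670356432929 1.5433302879078679 0.39657590306449764
wrist_force: [6.4, 2.6, -4.5]
159.73259548075953 -6.181743545775363 0.44366767701120996
```

```bash
python3 -m handwheel '[[[0.002,0.005,-0.010],[-0.0006,-0.0014,0.0034],1],[[0,0,0],[0,0,0],1],[[0,0,0],[0,0,0],-1],[[0,0,0],[0,0,0],-1],[[0,0,0],[0,0,0],-1],[[0,0,0],[0,0,0],-1],[[0,0,0],[0,0,0],-1],[[0,0,0],[0,0,0],-1]]' | egrep 'wrist|width'
python3 -m handwheel '[[[-0.017,-0.039,0.09],[0,0,0],-1],[[-0.034,-0.078,0.18],[0,0,0],-1],[[-0.051,-0.116,0.27],[0,0,0],-1],[[-0.085,-0.19,0.45],[0,0,0],-1],[[-0.085,-0.19,0.45],[0,0,0],-1],[[-0.3,-0.5,0.2],[0,0,0],-1],[[-0.3,-0.5,0],[0,0,0],-1],[[0,0,0],[0,0,0],-1]]' 
python3 -c "
from go import *
o=[]
for c,n,(x0,y0,w) in(('top','t4',(190,110,120)),('scene','s4',(180,140,140))):
    a=snap(c,n)
    for q in('stud_head','push_left','oil_bottle','petri_dish','glass_box'): print(c,q,[(np.round(d['position'],1),round(d['conf'],2)) for d in place_of(c,q)[:1]])
    o.append(cv2.resize(a[y0:y0+w,x0:x0+w,::-1],(400,400),interpolation=cv2.INTER_CUBIC))
cv2.imwrite('pics/c4.png',np.hstack(o)); print((S-8.5*N).round(1))"
```

```text
wrist_force: [1.0, 0.5, -0.4]
grip_width: 85.6
time_s: 15.45
tcp_pos: [495.2, -313.3, 359.8]
tool_rot: [-0.211, 0.953, -0.211, 0.044]
wrist_force: [0.3, -0.5, -0.9]
grip_width: 85.8
grasp_force: 0.0
top stud_head [(array([ 594.1, -120.8,   84.9]), 0.59)]
top push_left [(array([ 548.2, -117.4,   52.1]), 0.75)]
top oil_bottle [(array([491. , -64.1,  -1. ]), 0.61)]
top petri_dish [(array([ 579.9, -209.5,   -0.6]), 0.75)]
top glass_box [(array([511.4,  18.7,  -1.8]), 0.64)]
scene stud_head []
scene push_left [(array([ 548. , -115.9,   57.6]), 0.8)]
scene oil_bottle [(array([485.6, -63.2,   3. ]), 0.67)]
scene petri_dish [(array([ 5.825e+02, -2.106e+02, -5.000e-01]), 0.9)]
scene glass_box [(array([ 5.171e+02,  1.490e+01, -3.000e-01]), 0.74)]
[ 591.9 -120.7   83.3]
```

View pics/c4.png

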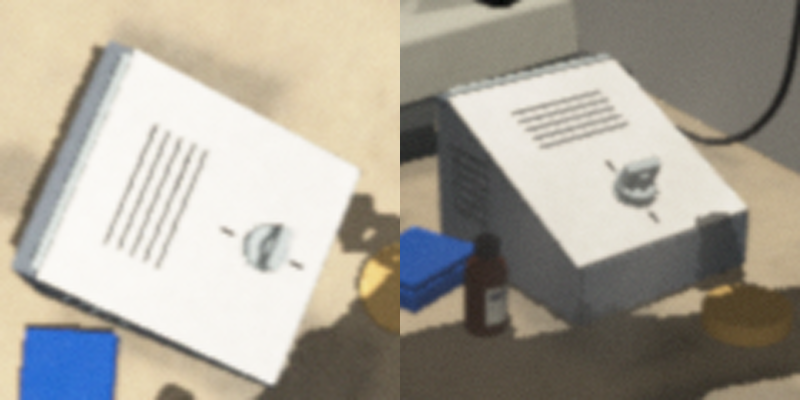

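The cover is shut. The stud sits low with its wing across the slope: top view around (265,247), scene view around (638,180), with the marks at right angles to it. The bystanders are where they were and the robot is clear.

```bash
python3 -c "
from bench import ticket
print(ticket.close_job())"
```

```text
the job is handed in; nothing more can be done
None
```

The cover is shut, the wing stud is pushed in, turned a quarter turn clockwise and holding by itself, the things around it are undisturbed, and the job is handed in at about 16 s of the 50 s allowed.

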